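# Seat the high-voltage label holder behind the shelf lip and hold it

## Task

Take the yellow warning label holder out of the rack and push it down behind the sprung lip of the label rail on the front edge of the instrument shelf, between the two blue thumbscrews, until its foot is fully home on the bottom of the channel. Keep hold of it and finish like that, upright and still pressed firmly down with about a kilo's push, because I will then tighten the thumbscrews: do not let go. Leave the other two label holders in the rack, and the multimeter and the screwdriver where they are.

Things in the scene. Friction and masses are not known exactly. Their poses are not given: they have to be found in the camera images.
- yellow_holder: Upright label plate, 60 g; black frame, yellow card with triangle on both faces (either may face front). Origin: centre of foot; z up, x through thickness, y along width. Frame (grip it high, across x) 9 thick, 64 wide, 34 to 90 mm above foot; tongue below it 5 thick, 60 wide, 34 tall, lowest 4 mm bevelled to 3 thick. Starts in any slot of the rack, its x along the rack's x.
- blue_holder: Blue label holder. Built exactly like the yellow one, but with a blue card with two pale bars; stands in another slot of the rack and stays there.
- green_holder: Green label holder. Built exactly like the yellow one, but with a green card with two pale bars; stands in another slot of the rack and stays there.
- rack: Grey plastic rack, fixed to the bench, 136 mm (x) by 86 mm (y) by 26 mm high, origin at the centre of its underside. Three slots across it at x = -45, 0 and 45 mm, each 6.6 mm by 62 mm, with floor 4 mm above the bench (22 mm deep). Holders lift straight up out of it.
- rail_ledge: The rail's aluminium bottom ledge, 24 by 120 mm, 4 mm thick: its top face is the channel bottom, 88 mm above the bench. Origin on that face at the rear wall, in the middle; axes as the shelf. The holder's foot is to be pressed onto it with about 10 N.
- shelf: Instrument shelf, fixed: white board 220 deep, 380 wide, top 120 mm above the bench. Origin on the bench under the middle of its front edge; x points back (away from the robot), y along the edge. On it, over 64 mm behind the edge and over 77 mm to either side of the middle, stand an orange supply (+y, 95 mm high) and a grey one (-y, 80 mm high).
- rail_seat (a point): Goal point for the holder's foot: middle of the label channel's bottom, 88 mm above the bench, 2.5 mm in front of the channel's rear wall. Axes as the shelf; the holder's x goes along this x, either way round. Blue thumbscrews' shanks (4 mm thick) cross the channel 10 mm above its bottom, 45 mm either side of the middle. The bottom is a hard stop.
- rail_mouth (a point): Middle of the channel's open top, level with the shelf top, 32 mm above the channel bottom, 5.5 mm in front of the rear wall (the shelf's front edge); the mouth is about 11 mm wide there. With the holder home, shelf board and lip stand 32 and 36 mm above its foot: keep fingertips above that.
- lip (a joint): Sprung red steel lip, front of the channel, 76 mm long, hinged at the bottom; rad, 0 closed, grows (to 0.40) away from the shelf. Closed: 2.5 mm throat to the rear wall 20 mm above the bottom, flaring to 15 mm at 36 mm. The tongue opens it to about 0.13, squeezed by 5 N: pushing in, 2 to 6 N are felt from 22 mm above the bottom on; that is not yet home.
- multimeter: Orange and black multimeter lying on the shelf board in the middle bay, 140 by 74 by 32 mm (its x is its length), origin at the centre of its underside, at least 40 mm behind the front edge.
- screwdriver: Red-handled screwdriver, 190 mm long, lying on the bench along its x.

How it is judged:
By the outcome, as a careful person would: the job done as asked, in the order asked, and still so for the second after the job is handed in, while the arm keeps its last pose, push and grip.
It also fails if it takes over 42 s, if anything falls off the work surface, if the arm or the gripper's body presses on something with over 40 N, if the wrist force passes 120 N, or if a joint passes its speed limit or range.

## Robot

A 6-joint arm with a two-finger parallel gripper is mounted at the origin on the work surface. World frame = base frame: x ahead of the robot, y to its left, z up, the work surface at z = 0. Lengths are in mm, angles in rad, forces in N, time in s.
With the tool pointing down it reaches from about 275 to 825 mm from the base axis. Payload 4.9 kg.
Tool frame: the origin (TCP) lies between the finger pads; the fingertips stand 17 mm ahead of it and the grasp point (between the pads) lies 2 mm behind it; z points along the fingers, y is the line along which they close (so a half turn about z gives the same grasp; the last joint's range is limited). The gripper opens to 85 mm and grips with 20 to 120 N. Pads are 22 mm wide; open, the fingers measure 114 mm over their backs; the gripper's body (76 mm by 85 mm) begins 54 mm behind the grasp point. The pads swing forward as they close: fully open they stand 13 mm farther back than shut.
Start: joints at [-1.475, 0.326, -0.193, 1.052, 0, 1.437], TCP at [125.291, -535.556, 248.281] pointing down, gripper open.
Joint ranges: [-2.65, 2.65], [-0.97, 1.79], [-1.3, 1.35], [-1.93, 2.1], [-1.47, 1.37], [-3.14, 3.14]. Speed limits (rad/s): [2.57, 2.57, 3.14, 3.14, 3.14, 3.14].

## Interface

Orientations are given as [roll, pitch, yaw] about the fixed x, y, z axes, in that order (R = Rz(yaw) Ry(pitch) Rx(roll)).
In Python, from bench import move_ptp, movel, move_j, grip, dwell, solve_ik, capture, camera_model, IKError, sign_off, spot_in, regions_of, place_of, read_t, read_qpos, read_joint_velocities, read_effort, read_tcp_pos, read_orientation, read_contact_force, read_wrist_torque, read_opening, read_gripper_force gives the robot as it stands. Calls block until the motion is done:
- move_ptp(position, orientation): joint-space move of the TCP to a pose.
- movel(position, rot=None, max_speed=150, threshold=None): straight line of the TCP; rot=None keeps the orientation; max_speed is the mean speed in mm/s. With threshold (N) it stops when the force on the tool has changed by that much, and returns True; else False.
- move_j(angles): joint-space move.
- grip(opening, effort=None): opening from 0.0 (shut) to 1.0 (fully open); effort is the grip in N (None keeps the last); returns when the fingers have stopped.
- dwell(seconds).
- solve_ik(position, orientation): joint angles nearest the present ones, or None.
- capture(name): name is "scene" or "top" or "wrist"; returns (picture, depth): 420x560x3 uint8, blue, green, red; 420x560 float32, mm along the optical axis (not along the pixel's ray), 0 where there is no reading.
- camera_model(name): a dict with "K" (3x3 intrinsics, pixels), "k1" (the pictures are not rectified: a ray, as slopes to the right and down, at radius r is drawn at 1 + k1 r^2 times it, then the intrinsics apply), "position" and "rotation" of the camera in the world. Camera axes: x right, y up, looking along -z (the intrinsics and any distortion apply to the point x, -y, -z); pixel columns grow to the right and rows downward; lengths in mm; the calibration is good to about 2 mm. A picture is of the moment at which its call begins: read the wrist's pose just before it. camera_model takes no time and is no camera call; for the wrist camera it gives the pose at the moment of the call.
A pose or a line that the arm cannot do raises IKError and nothing moves.
- sign_off(): hands the job in; it is judged then, once.
Trained networks look in the newest picture that a camera, given by its name, has taken for a name from the list of things; names that differ only in an ending like _2 or _b are one class to them, and where a whole thing is asked for, a point or a joint stands for the part that bears it (a point fixed in the world has none). Each returns a list of dicts, best first, with "score" (0 to 1); they miss things now and then, are a little off and sometimes report something else, mostly with a low value. They report only what shows in the picture. A call takes as long as a camera call.
- spot_in(camera, name): "point" ([x, y, z] in mm, in the coordinates of the camera as it stood for that picture, good to about 4 mm: the middle of the surface that is visible of it).
- regions_of(camera, name): "pixels" (420x560 bool, what is visible of it).
- place_of(camera, name): "point" ([x, y, z] in mm, in the coordinates of the camera as it stood for that picture, good to about 4 mm: a listed point, or the origin of a listed thing).
Readings, each from a call of its own:
- read_t(): time.
- read_qpos(): joint angles.
- read_joint_velocities(): joint speeds.
- read_effort(): joint torques, N m.
- read_tcp_pos(): TCP position.
- read_orientation(): TCP orientation.
- read_contact_force(): force on the tool from outside, world axes, zero at the start.
- read_wrist_torque(): the same for the moment, N m.
- read_opening(): opening from 0.0 (shut) to 1.0 (fully open).
- read_gripper_force(): force on a finger pad.
Only numpy, scipy, OpenCV 4.12 (cv2) and the standard library are available. Lean on these libraries where they do the work, as an engineer would, in place of code of your own. Each camera call takes 0.05 s, during which the arm holds its last target. There are 200 camera calls.

## Working session

There is one attempt and no reset: what is moved stays moved. The work goes in short steps, each a Python script; the robot and the scene stay as the last script left them, time stands still between calls to the robot, and variables do not carry over. Pictures are saved under pics/ and viewed, at most 10 in all, crops included, and the job is handed in when it is done.

```bash
ls; mkdir -p pics
cat > h.py <<'E'
import numpy as np, cv2
from bench import *
def w(cam,p,m=None):
    m=m or camera_model(cam); return np.array(m["position"])+np.array(m["rotation"])@np.array(p)
def cloud(cam,depth,m=None):
    m=m or camera_model(cam); K=np.array(m["K"]);k=m["k1"]
    v,u=np.mgrid[:420,:560]
    pts=cv2.undistortPoints(np.stack([u.ravel(),v.ravel()],1).astype(np.float64)[:,None],K,np.array([k,0,0,0.])).reshape(420,560,2)
    P=np.stack([pts[...,0]*depth,-pts[...,1]*depth,-depth],-1)
    W=P@np.array(m["rotation"]).T+np.array(m["position"]); W[depth<=0]=np.nan; return W
def proj(cam,P,m=None):
    m=m or camera_model(cam); K=np.array(m["K"])
    c=(np.atleast_2d(P)-np.array(m["position"]))@np.array(m["rotation"]); s=np.stack([c[:,0]/-c[:,2],-c[:,1]/-c[:,2]],1)
    s=s*(1+m["k1"]*(s**2).sum(1,keepdims=True)); return s*[K[0,0],K[1,1]]+[K[0,2],K[1,2]]
E
python3 - <<'E'
from h import *
for c in("scene","top"):
    im,d=capture(c); cv2.imwrite(f"pics/{c}0.png",im); np.save(f"{c}0.npy",d)
    print(c,camera_model(c)["position"])
    for n in("yellow_holder","blue_holder","green_holder","rack","shelf","rail_ledge","rail_seat","rail_mouth","multimeter","screwdriver"):
        r=place_of(c,n)[:2]
        print(n,[(round(x["score"],2),w(c,x["point"]).round(1)) for x in r])
print(read_t())
E
```

```text
bench.py
pics
scene [ 934.03062605 -530.67264307 1006.0704575 ]
yellow_holder [(0.92, array([  162.3, -1302.4,   234.4]))]
blue_holder [(0.73, array([  134.1, -1330.6,   206.1]))]
green_holder [(0.69, array([  198.5, -1266.2,   270.5])), (0.59, array([  161.6, -1303.1,   233.7]))]
rack [(0.81, array([  162.3, -1302.4,   234.4]))]
shelf []
rail_ledge []
rail_seat [(0.93, array([  339.3, -1125.4,   411.4]))]
rail_mouth [(0.57, array([  351.9, -1112.8,   423.9]))]
multimeter [(0.94, array([  444.7, -1020. ,   516.8]))]
screwdriver [(0.87, array([  176.9, -1287.8,   248.9]))]
top [ 379.30968289  -15.20415249 1461.85236818]
yellow_holder [(0.41, array([2695.4, 2300.9, 3778. ]))]
blue_holder [(0.44, array([2691.9, 2297.3, 3774.4]))]
green_holder [(0.43, array([2713.1, 2318.6, 3795.6]))]
rack [(0.66, array([2707.7, 2313.1, 3790.2]))]
shelf [(0.89, array([2686.2, 2291.7, 3768.7]))]
rail_ledge [(0.62, array([2543.3, 2148.7, 3625.8]))]
rail_seat [(0.73, array([2545.7, 2151.2, 3628.2]))]
rail_mouth [(0.89, array([2499.9, 2105.4, 3582.4]))]
multimeter [(0.75, array([2523.4, 2128.9, 3606. ]))]
screwdriver [(0.93, array([2623.7, 2229.2, 3706.3]))]
1.1
```

Run:
```python
from h import *
for c in("scene","top","wrist"): print(c,camera_model(c))
```

```text
scene {'K': array([[500.26909333,   0.        , 275.22925098],
       [  0.        , 500.26909333, 208.88700616],
       [  0.        ,   0.        ,   1.        ]]), 'k1': 0.02132251655489835, 'position': array([ 934.03062605, -530.67264307, 1006.0704575 ]), 'rotation': array([0.61233942, 0.01040922, 0.56255583])}
top {'K': array([[506.8980651 ,   0.        , 279.57742689],
       [  0.        , 506.8980651 , 208.51501392],
       [  0.        ,   0.        ,   1.        ]]), 'k1': -0.17351568212284205, 'position': array([ 379.30968289,  -15.20415249, 1461.85236818]), 'rotation': array([ 1.41982497e-01, -1.01825247e-03, -1.56793295e+00])}
wrist {'K': array([[329.53166428,   0.        , 283.81514977],
       [  0.        , 329.53166428, 210.39171144],
       [  0.        ,   0.        ,   1.        ]]), 'k1': -0.02991158035070893, 'position': array([ 198.74106678, -517.21924039,  373.6565446 ]), 'rotation': array([-3.02699774e-01,  7.87551742e-05, -1.34140941e+00])}
```

View pics/scene0.png

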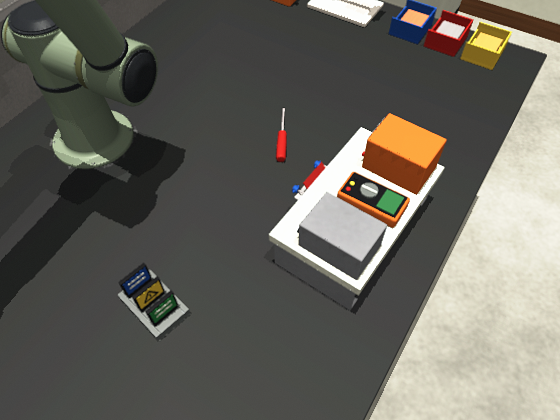

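View pics/top0.png

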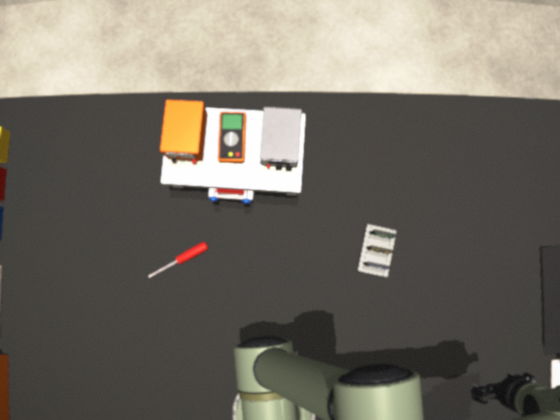

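```bash
cat > /tmp/p.py <<'E'
s=open('h.py').read()
s=s.replace('np.array(m["rotation"])','R(m)').replace("def w(","from scipy.spatial.transform import Rotation as Ro\ndef R(m): return Ro.from_euler('xyz',m['rotation']).as_matrix()\ndef w(",1)
open('h.py','w').write(s)
E
python3 /tmp/p.py
python3 - <<'E'
from h import *
for c in("scene","top"):
    capture(c)
    for n in("yellow_holder","blue_holder","green_holder","rack","shelf","rail_ledge","rail_seat","rail_mouth","multimeter","screwdriver"):
        r=place_of(c,n)[:2]
        print(c,n,[(round(x["score"],2),w(c,x["point"]).round(1)) for x in r])
# board top-plane: shelf orientation from the top cloud
im,d=capture("top"); W=cloud("top",d)
for nm,lo,hi,x0,x1,y0,y1 in(("shelf",112,130,300,1000,-400,500),("rack",18,32,200,600,-600,-100)):
    m=(W[...,2]>lo)&(W[...,2]<hi)&(W[...,0]>x0)&(W[...,0]<x1)&(W[...,1]>y0)&(W[...,1]<y1)
    r=cv2.minAreaRect(W[m][:,:2].astype(np.float32)); print(nm,m.sum(),r,np.median(W[m][:,2]))
print(read_orientation(),read_t())
E
```

```text
scene yellow_holder [(0.79, array([ 460.3, -295.8,    3.3]))]
scene blue_holder [(0.89, array([ 421.7, -286.2,    2. ])), (0.26, array([622. , 118.7, 119.8]))]
scene green_holder [(0.8, array([ 514. , -302. ,    5.2]))]
scene rack [(0.93, array([ 4.618e+02, -2.898e+02, -3.000e-01]))]
scene shelf [(0.89, array([623.4, 118.2,  -1.4])), (0.46, array([ 461.3, -292. ,    1.7]))]
scene rail_ledge []
scene rail_seat [(0.82, array([626.4, 120.2,  86.5])), (0.68, array([432.6, 276.8,   0.5]))]
scene rail_mouth [(0.81, array([621.7, 118.7, 120.8]))]
scene multimeter [(0.71, array([761. , 116.7, 115.2]))]
scene screwdriver [(0.86, array([430. , 274.2,  -1.3])), (0.24, array([628.3, 120.1,  89.8]))]
top yellow_holder [(0.7, array([ 464.3, -294.4,    7.8]))]
top blue_holder [(0.44, array([ 420.7, -290.5,    4.3]))]
top green_holder [(0.64, array([ 510.6, -305.7,    4.4]))]
top rack [(0.62, array([ 4.680e+02, -2.889e+02, -3.000e-01])), (0.17, array([431.9, 282. ,  -3.5]))]
top shelf [(0.93, array([628.1, 114.7,  -1.4])), (0.54, array([431.9, 280.1,  -2.9]))]
top rail_ledge [(0.66, array([631.4, 116.1,  91.2]))]
top rail_seat [(0.97, array([631.3, 121.1,  89.8])), (0.28, array([ 509.1, -303. ,    2. ]))]
top rail_mouth [(0.6, array([625.8, 118.9, 121.8])), (0.55, array([629.1, 117.7,  87.9]))]
top multimeter [(0.79, array([763.6, 113.2, 123.5])), (0.39, array([ 466.3, -294.2,    6.5]))]
top screwdriver [(0.79, array([433.4, 280.2,  -4.8]))]
shelf 5206 ((725.0057983398438, 113.69496154785156), (381.7945251464844, 250.4218292236328), 86.23847198486328) 120.18812684352736
rack 995 ((464.94537353515625, -294.7198181152344), (86.09413146972656, 137.58126831054688), 77.7126693725586) 25.61350199589151
[-3.14155626e+00 -1.21385473e-05  2.29757304e-01] 2.25
```

Run:
```python
from h import *
yr=np.radians(77.7); tx=np.array([np.cos(yr),np.sin(yr),0])
c=np.array([464,-295,0.])
t0=read_t()
move_ptp(list(c-15*tx+[0,0,250]),[np.pi,0,yr]); print(read_t()-t0)
m=camera_model("wrist"); im,d=capture("wrist"); cv2.imwrite("pics/w1.png",im); np.save("w1.npy",d)
W=cloud("wrist",d,m)
for n in("yellow_holder","blue_holder","green_holder","rack"):
    print(n,[(round(x["score"],2),w("wrist",x["point"],m).round(1)) for x in place_of("wrist",n)[:2]])
for n in("yellow_holder","blue_holder","green_holder"):
    r=regions_of("wrist",n)
    if not r: continue
    P=W[r[0]["pixels"]]; P=P[~np.isnan(P[:,0])]; T=P[(P[:,2]>86)&(P[:,2]<102)]
    print(n,round(r[0]["score"],2),len(P),len(T),np.percentile(P[:,2],[2,50,98]).round(1), cv2.minAreaRect(T[:,:2].astype(np.float32)) if len(T)>5 else '')
m2=(W[...,2]>20)&(W[...,2]<31)
print(cv2.minAreaRect(W[m2][:,:2].astype(np.float32)),m2.sum(),np.median(W[m2][:,2]))
print(read_contact_force(),read_tcp_pos(),read_t())
```

```text
1.5
yellow_holder [(0.96, array([ 457. , -293.1,    6.3]))]
blue_holder [(0.94, array([ 418.9, -285.3,    7.5])), (0.18, array([ 507.7, -297.9,    7.9]))]
green_holder [(0.88, array([ 509.8, -299.2,    6.5]))]
rack [(0.87, array([ 466. , -295.3,   -1.7]))]
yellow_holder 0.69 896 812 [22.7 93.4 95. ] ((463.93267822265625, -292.0917663574219), (63.17074966430664, 9.636075973510742), 77.30518341064453)
blue_holder 0.88 1305 856 [25.8 92.8 94.8] ((420.1100158691406, -282.40716552734375), (63.3568229675293, 9.728227615356445), 77.45492553710938)
green_holder 0.74 1332 860 [25.1 92.9 94.9] ((507.3272399902344, -302.21990966796875), (64.37190246582031, 9.798210144042969), 77.39056396484375)
((463.71588134765625, -292.5205078125), (85.35001373291016, 136.41981506347656), 77.58672332763672) 6989 25.71773479166751
[ 0.33874708 -0.23616184 -0.22037996] [ 460.55769642 -310.01895291  250.01167718] 4.15
```

View pics/w1.png

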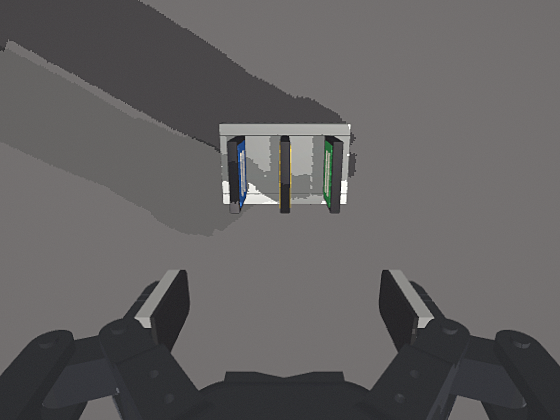

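Run:
```python
from h import *
yr=np.radians(77.5); o=[np.pi,0,yr]
grip(0.36,60)
p=np.array([464,-292.2,0])
move_ptp(list(p+[0,0,130]),o)
print(movel(list(p+[0,0,68]),max_speed=100,threshold=8),read_tcp_pos(),read_opening())
grip(0.0,80); print(read_opening(),read_gripper_force(),read_contact_force().round(2) if hasattr(read_contact_force(),'round') else read_contact_force())
movel(list(p+[0,0,110]),max_speed=80)
print(read_opening(),read_contact_force(),read_wrist_torque())
movel(list(p+[0,0,230]),max_speed=200)
print(read_opening(),read_t())
```

```text
False [ 464.56331769 -292.72622762   68.80968797] 0.3592738598458172
0.09598080294784384 78.27345728874207 [0.16 0.37 4.75]
0.09631541332184429 [-0.25681387 -0.30249021 -0.89130318] [-0.00020462 -0.01517102  0.02219636]
0.09331664401376685 7.7833
```

Run:
```python
from h import *
ys=np.radians(86.2); tx=np.array([np.cos(ys),np.sin(ys),0])
c=np.array([620,118,0.])
move_ptp(list(c-70*tx+[-12,0,270]),[np.pi,0,ys])
m=camera_model("wrist"); im,d=capture("wrist"); cv2.imwrite("pics/w2.png",im); np.save("w2.npy",d)
W=cloud("wrist",d,m); np.save("W2.npy",W)
for n in("rail_seat","rail_mouth","rail_ledge","yellow_holder","multimeter"):
    print(n,[(round(x["score"],2),w("wrist",x["point"],m).round(1)) for x in place_of("wrist",n)[:2]])
q=(abs(W[...,2]-120)<3); P=W[q]; print(q.sum(),np.median(P[:,2]))
# front edge: binned by y, min x on the board plane
Y=np.arange(40,220,4); E=[]
for y in Y:
    s=P[abs(P[:,1]-y)<2]
    if len(s)>10: E.append((y,np.sort(s[:,0])[:3].mean()))
print(np.round(E,1).tolist())
print(read_tcp_pos(),read_orientation(),read_contact_force(),read_t())
```

```text
rail_seat [(0.57, array([628.8, 122. ,  89.2])), (0.5, array([599. ,  45.1, 204.3]))]
rail_mouth [(0.9, array([622.7, 117.9, 121.2]))]
rail_ledge [(0.75, array([627.5, 123.4,  84.7]))]
yellow_holder []
multimeter []
40381 119.90648079765094
[[40.0, 622.9], [44.0, 623.1], [48.0, 623.3], [52.0, 623.4], [56.0, 623.6], [60.0, 623.8], [64.0, 623.9], [68.0, 624.1], [72.0, 624.4], [76.0, 624.6], [80.0, 624.8], [84.0, 608.3], [88.0, 608.4], [92.0, 608.7], [96.0, 609.0], [100.0, 609.2], [104.0, 609.5], [108.0, 610.0], [112.0, 610.0], [116.0, 610.2], [120.0, 610.5], [124.0, 610.8], [128.0, 611.0], [132.0, 611.2], [136.0, 611.5], [140.0, 611.8], [144.0, 612.0], [148.0, 613.8], [152.0, 612.6], [156.0, 612.8], [160.0, 613.3], [164.0, 630.6], [168.0, 630.8], [172.0, 631.3], [176.0, 631.5], [180.0, 631.7], [184.0, 631.9], [188.0, 632.1], [192.0, 632.4], [196.0, 632.7], [200.0, 633.6]]
[603.33721681  47.24022725 269.99287774] [-3.14152552e+00  5.00542065e-05  1.50303877e+00] [-0.12770246  0.85644494 -0.05822134] 9.4667
```

View pics/w2.png

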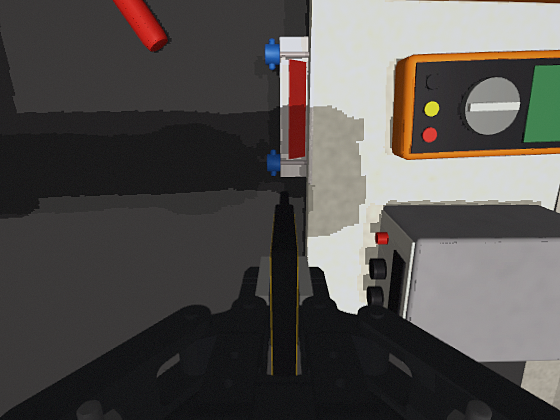

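Run:
```python
import numpy as np,cv2
W=np.load("W2.npy"); im=cv2.imread("pics/w2.png").astype(int); b,g,r=im.transpose(2,0,1)
a=np.radians(-3.6); S=np.stack([np.cos(a)*W[...,0]+np.sin(a)*W[...,1],-np.sin(a)*W[...,0]+np.cos(a)*W[...,1],W[...,2]],-1)
reg=np.zeros(b.shape,bool); reg[20:200,255:330]=1
for nm,k in(("blue",(b>120)&(b>2*r)&reg),("red",(r>80)&(r>2.5*g)&reg)):
    P=S[k]; 
    if nm=="blue":
        v=np.nonzero(k)[0]; 
        for q in(v<107,v>=107): print(nm,q.sum(),P[q].min(0).round(1),P[q].max(0).round(1),np.median(P[q],0).round(1))
    else: print(nm,len(P),np.percentile(P,[1,50,99],axis=0).round(1))
k=reg&(S[...,2]>80)
for row in(60,80,110,140,158): print(row,[(u,*S[row,u].round(1)) for u in range(276,316,2)])
cv2.imwrite("pics/w2c.png",cv2.resize(cv2.imread("pics/w2.png")[25:190,250:340],None,fx=3.5,fy=3.5,interpolation=cv2.INTER_NEAREST))
```

```text
blue 340 [nan nan nan] [nan nan nan] [nan nan nan]
blue 72 [584.2 103.6  99.7] [594.  125.2 107.5] [589.3 115.3 105. ]
red 1569 [[nan nan nan]
 [nan nan nan]
 [nan nan nan]]
60 [(276, np.float64(592.3), np.float64(199.5), np.float64(102.0)), (278, np.float64(594.0), np.float64(199.2), np.float64(104.4)), (280, np.float64(595.4), np.float64(201.4), np.float64(87.2)), (282, np.float64(597.2), np.float64(201.4), np.float64(86.9)), (284, np.float64(598.9), np.float64(201.2), np.float64(88.9)), (286, np.float64(600.6), np.float64(201.4), np.float64(87.2)), (288, np.float64(601.9), np.float64(196.9), np.float64(122.3)), (290, np.float64(603.4), np.float64(196.8), np.float64(123.2)), (292, np.float64(604.9), np.float64(196.9), np.float64(122.2)), (294, np.float64(606.5), np.float64(197.0), np.float64(121.4)), (296, np.float64(608.2), np.float64(197.6), np.float64(116.1)), (298, np.float64(610.9), np.float64(201.2), np.float64(88.0)), (300, np.float64(612.7), np.float64(201.4), np.float64(86.7)), (302, np.float64(614.3), np.float64(201.1), np.float64(88.4)), (304, np.float64(616.0), np.float
[... 4743 characters left out ...]
120.3)), (294, np.float64(nan), np.float64(nan), np.float64(nan)), (296, np.float64(609.6), np.float64(116.9), np.float64(87.3)), (298, np.float64(611.5), np.float64(117.0), np.float64(88.4)), (300, np.float64(613.3), np.float64(117.1), np.float64(88.7)), (302, np.float64(615.2), np.float64(116.9), np.float64(87.4)), (304, np.float64(617.0), np.float64(117.0), np.float64(88.2)), (306, np.float64(618.7), np.float64(117.5), np.float64(91.9)), (308, np.float64(618.7), np.float64(121.2), np.float64(116.9)), (310, np.float64(620.1), np.float64(121.6), np.float64(119.7)), (312, np.float64(621.8), np.float64(121.6), np.float64(119.9)), (314, np.float64(623.5), np.float64(121.5), np.float64(119.1))]
```

View pics/w2c.png

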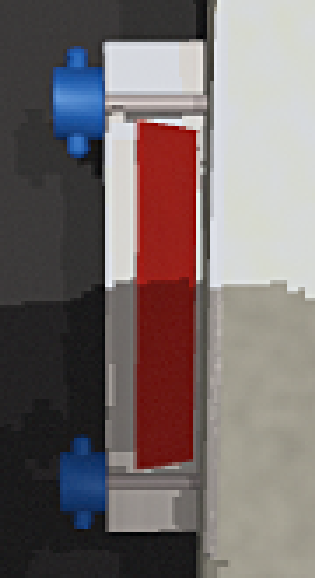

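```bash
cat >> h.py <<'E'
YS=np.radians(86.4); OS=[np.pi,0,YS]; A=np.radians(-3.6); RS=np.array([[np.cos(A),np.sin(A),0],[-np.sin(A),np.cos(A),0],[0,0,1.]])
def S2W(x,y,z): return list(RS.T@np.array([x,y,z]))
E
python3 - <<'E'
from h import *
W=np.load("W2.npy"); S=W@RS.T; t=RS@np.array(read_tcp_pos()); print("tcpS",t)
D=S-t
k=(abs(D[...,0])<12)&(abs(D[...,1]-32)<4)&(D[...,2]>-40)&(D[...,2]<26)
P=D[k]; print(k.sum())
for z in range(-38,26,6):
    s=P[(P[:,2]>=z)&(P[:,2]<z+6)]
    if len(s)>4: print(z,len(s),s[:,0].min().round(2),s[:,0].max().round(2),np.median(s[:,1]).round(1))
k=(abs(D[...,0])<12)&(abs(D[...,1]-30)<6)&(D[...,2]<-30); P=D[k]; print("tongue",len(P),P[:,2].min(),P[:,0].min(),P[:,0].max())
# go over the mouth, 15 mm above it
print(solve_ik(S2W(614.5,159.7,120+64.5+15),OS))
E
```

```text
tcpS [599.18043022  85.03086675 269.99287774]
1309
-32 56 -5.34 2.99 31.7
-26 67 -5.63 3.31 31.7
-20 85 -5.55 3.19 31.7
-14 82 -5.35 3.32 31.7
-8 105 -5.58 3.67 31.7
-2 111 -5.38 3.12 31.7
4 131 -5.64 3.32 31.7
10 154 -5.64 3.32 31.7
16 174 -5.99 3.64 31.7
22 334 -5.41 3.06 30.3
tongue 476 -272.028528259145 -11.469067607479815 11.824834483836526
[ 0.07524688  0.5160114  -0.0264476   1.02833733  0.          1.70887506]
```

Run:
```python
from h import *
def st(n): print(n,(RS@np.array(read_tcp_pos())).round(2),(RS@np.array(read_contact_force())).round(2),round(read_opening(),3),round(read_t(),2))
y=159.5
move_ptp(S2W(615.4,y,200),OS); dwell(0.3); st("above")
print(movel(S2W(615.4,y,178.5),max_speed=30,threshold=4)); dwell(.2); st("mouth")
print(movel(S2W(620.5,y,178.5),max_speed=8,threshold=2.5)); st("wall")
m=camera_model("wrist"); im,d=capture("wrist"); cv2.imwrite("pics/w3.png",im)
```

```text
above [616.08 158.76 201.23] [ 0.15  0.09 -0.36] 0.097 10.26
False
mouth [615.53 159.53 178.73] [ 0.92  0.57 -0.46] 0.1 11.32
True
wall [616.83 159.43 177.67] [ 1.    0.6  -0.31] 0.097 11.74
```

View pics/w3.png

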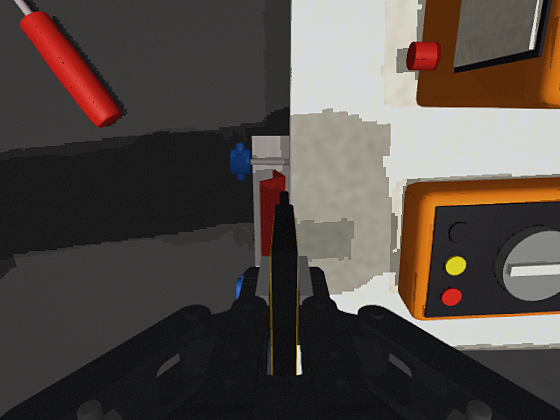

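Run:
```python
from h import *
def st(n): print(n,(RS@np.array(read_tcp_pos())).round(2),(RS@np.array(read_contact_force())).round(2),np.round(read_wrist_torque(),2),round(read_opening(),3),round(read_t(),2))
y=159.5;x=617.1
for z in(174,170,165,160,157):
    r=movel(S2W(x,y,z),max_speed=15,threshold=14); dwell(.15); st((z,r))
    if r: break
```

```text
(174, False) [617.31 159.51 174.11] [-0.08  0.27  2.32] [ 0.06 -0.17 -0.03] 0.099 12.32
(170, True) [617.34 159.61 172.94] [-0.09 -0.36  3.  ] [-0.02  0.08 -0.06] 0.095 12.72
```

Run:
```python
from h import *
def st(n): print(n,(RS@np.array(read_tcp_pos())).round(2),(RS@np.array(read_contact_force())).round(2),np.round(read_wrist_torque(),2),round(read_opening(),3),round(read_t(),2))
y=159.5;x=617.1
for z in(172.5,171.5,170.5,169.5,168.5):
    r=movel(S2W(x,y,z),max_speed=10,threshold=14); st((z,r)); dwell(.1); st('')
    if r: break
m=camera_model("wrist"); im,d=capture("wrist"); cv2.imwrite("pics/w4.png",im[110:400,180:380].repeat(2,0).repeat(2,1))
```

```text
(172.5, False) [617.31 159.55 172.63] [-0.31  0.48  4.22] [ 0.01 -0.12 -0.09] 0.091 12.97
 [617.29 159.55 172.58] [0.17 0.54 3.03] [ 0.05 -0.11 -0.03] 0.092 13.07
(171.5, False) [617.27 159.51 171.39] [ 0.39 -0.48  2.6 ] [ 0.09 -0.29 -0.06] 0.094 13.32
 [617.28 159.5  171.41] [0.85 0.04 2.23] [ 0.02 -0.34 -0.04] 0.093 13.42
(170.5, False) [617.24 159.48 170.41] [2.13 0.34 1.68] [ 0.06 -0.4  -0.02] 0.095 13.67
 [617.24 159.46 170.42] [1.48 0.41 1.86] [ 0.   -0.43  0.01] 0.09 13.77
(169.5, False) [617.22 159.45 169.3 ] [ 1.51 -0.28  1.74] [-0.01 -0.65 -0.  ] 0.096 14.02
 [617.19 159.43 169.29] [3.12 0.28 0.62] [-0.04 -0.69 -0.05] 0.095 14.12
(168.5, False) [617.19 159.45 168.32] [ 3.54 -0.46  0.25] [ 0.02 -0.72 -0.02] 0.098 14.37
 [617.17 159.45 168.32] [ 3.26  0.34 -0.62] [-0.05 -0.77 -0.03] 0.094 14.47
```

View pics/w4.png

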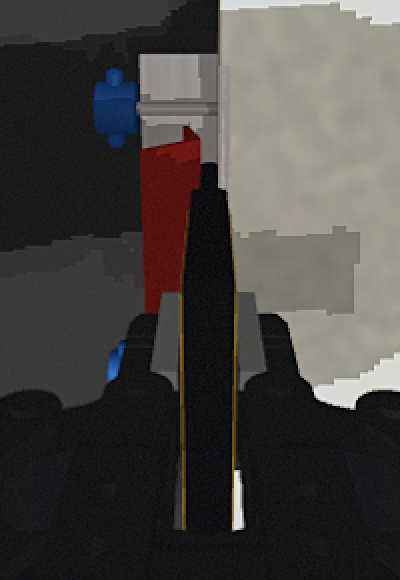

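Run:
```python
from h import *
def rd(): return RS@np.mean([read_contact_force() for _ in range(5)],0)
def st(n): print(n,(RS@np.array(read_tcp_pos())).round(2),rd().round(2),np.round(read_wrist_torque(),2),round(read_opening(),3),round(read_t(),2))
y=159.5;z=168.4
for x in(617.4,617.7,618.0,618.3):
    movel(S2W(x,y,z),max_speed=10); dwell(.1); st(x)
    if rd()[0]<1: break
for z in(165,161,157,154.5):
    r=movel(S2W(x,y,z),max_speed=15,threshold=15); dwell(.1); st((x,z,r))
    if r: break
```

```text
617.4 [617.23 159.48 168.31] [ 1.99 -0.64 -0.26] [ 0.   -0.56 -0.07] 0.092 14.87
617.7 [617.32 159.46 168.3 ] [0.61 1.06 1.58] [-0.13 -0.06 -0.12] 0.095 15.22
(617.7, 165, False) [617.35 159.58 164.57] [-0.54  0.41 -0.47] [ 0.13  0.02 -0.1 ] 0.094 15.69
(617.7, 161, False) [617.38 159.51 160.63] [-0.89  0.83 -2.11] [ 0.05  0.31 -0.07] 0.096 16.21
(617.7, 157, False) [617.42 159.47 156.67] [-1.95  0.27  0.5 ] [ 0.11  0.57 -0.12] 0.093 16.73
(617.7, 154.5, False) [617.44 159.5  154.26] [-3.6  -0.29  0.69] [ 0.09  0.81 -0.09] 0.098 17.14
```

Run:
```python
from h import *
def rd(n=8): return RS@np.mean([read_contact_force() for _ in range(n)],0)
def st(n): print(n,(RS@np.array(read_tcp_pos())).round(2),rd().round(2),np.round(read_wrist_torque(),2),round(read_opening(),3),round(read_t(),2))
y=159.5;x=617.5;z=154.3
while z>149.5:
    z-=0.3
    movel(S2W(x,y,z),max_speed=10); dwell(.1); st(round(z,2))
    if rd()[2]>7: break
```

```text
154.0 [617.42 159.49 154.02] [-3.71  0.84  1.28] [ 0.01  0.94 -0.04] 0.095 17.49
153.7 [617.42 159.5  153.79] [-5.12  0.04  3.61] [ 0.09  1.1  -0.1 ] 0.099 17.84
153.4 [617.4  159.48 153.4 ] [-5.49  0.31  4.05] [ 0.1   1.19 -0.09] 0.099 18.19
153.1 [617.43 159.52 153.07] [-4.77 -0.13  3.54] [ 0.08  1.15 -0.04] 0.094 18.54
152.8 [617.4  159.52 152.94] [-4.97 -0.41  4.35] [ 0.03  1.25 -0.06] 0.095 18.89
152.5 [617.45 159.49 152.99] [-6.35 -0.65  5.83] [ 0.11  1.42 -0.06] 0.095 19.24
152.2 [617.45 159.54 152.95] [-6.48 -0.72  7.08] [ 0.08  1.52 -0.1 ] 0.093 19.59
```

Run:
```python
from h import *
def rd(n=8): return RS@np.mean([read_contact_force() for _ in range(n)],0)
def st(n): print(n,(RS@np.array(read_tcp_pos())).round(2),rd().round(2),np.round(read_wrist_torque(),2),np.round(read_orientation(),4),round(read_opening(),3),round(read_t(),2))
y=159.5;x=617.5;z=152.2
for _ in range(6):
    if rd()[0]>-2: break
    x-=0.25; movel(S2W(x,y,z),max_speed=10); dwell(.1); st(round(x,2))
for _ in range(10):
    if rd()[2]>10.5: break
    z-=0.25; movel(S2W(x,y,z),max_speed=10); dwell(.15); st(round(z,2))
dwell(.5); st("end")
capture("scene"); im,_=capture("scene"); cv2.imwrite("pics/s5.png",im[110:250,230:450].repeat(3,0).repeat(3,1))
```

```text
617.25 [617.42 159.51 152.96] [-6.26  0.13  6.86] [ 0.01  1.41 -0.05] [-3.1399 -0.      1.5078] 0.095 19.94
617.0 [617.4  159.51 152.96] [-5.71 -0.43  7.36] [ 0.07  1.28 -0.06] [-3.1403 -0.      1.5078] 0.095 20.29
616.75 [617.37 159.55 152.98] [-4.09 -0.2   5.5 ] [ 0.07  1.12 -0.07] [-3.1408e+00 -1.0000e-04  1.5078e+00] 0.096 20.64
616.5 [617.39 159.52 152.95] [-3.63  0.11  4.85] [ 0.05  0.95 -0.1 ] [-3.1412e+00 -1.0000e-04  1.5077e+00] 0.095 20.99
616.25 [617.31 159.51 152.95] [-3.36  0.49  4.88] [ 0.03  0.8  -0.04] [-3.1415e+00 -1.0000e-04  1.5077e+00] 0.098 21.34
616.0 [617.28 159.51 152.95] [-2.02  0.43  5.9 ] [ 0.02  0.55 -0.03] [ 3.1412e+00 -1.0000e-04  1.5077e+00] 0.099 21.69
151.95 [617.3  159.52 152.96] [-2.9  -0.25  6.2 ] [ 0.    0.66 -0.1 ] [ 3.1411e+00 -1.0000e-04  1.5077e+00] 0.095 22.09
151.7 [617.3  159.54 152.95] [-4.36 -0.17  7.25] [-0.03  0.8  -0.06] [ 3.1409e+00 -1.0000e-04  1.5077e+00] 0.094 22.49
151.45 [617.3  159.53 152.93] [-4.13 -0.72  9.09] [-0.01  0.87 -0.04] [ 3.1408e+00 -1.0000e-04  1.5077e+00] 0.095 22.89
151.2 [617.3  159.53 152.92] [-3.95 -0.76 10.14] [-0.03  1.04 -0.06] [ 3.1407e+00 -1.0000e-04  1.5077e+00] 0.097 23.29
150.95 [617.32 159.51 152.91] [-4.81  0.32 12.28] [-0.02  1.15 -0.02] [ 3.1405e+00 -1.0000e-04  1.5077e+00] 0.096 23.69
end [617.33 159.53 152.91] [-3.58 -1.68 12.65] [-0.03  1.22 -0.07] [ 3.1405e+00 -1.0000e-04  1.5077e+00] 0.093 24.19
```

View pics/s5.png

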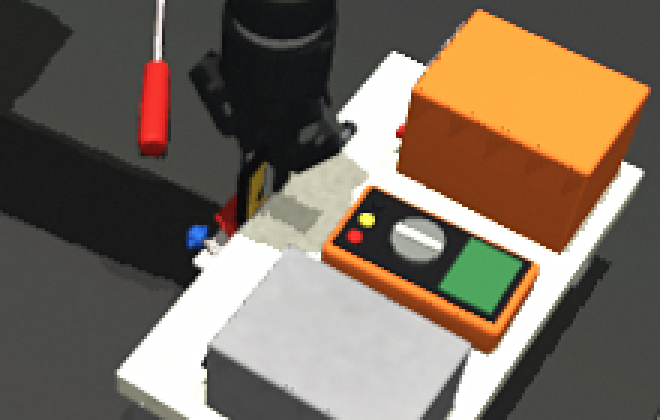

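Run:
```python
from h import *
m=camera_model("wrist"); im,d=capture("wrist"); S=cloud("wrist",d,m)@RS.T; t=RS@np.array(read_tcp_pos())
D=S-t; k=(abs(D[...,0]+1.1)<3.5)&(abs(D[...,1]-31.7)<1.2)
P=S[k]; print("side face z range",np.nanpercentile(P[:,2],[0,1,50,99,100]).round(1))
k=(abs(D[...,0]+1.1)<3)&(D[...,1]>12)&(D[...,1]<28)&(S[...,2]>165); P=S[k]; print("top",len(P),np.nanpercentile(P[:,2],[10,50,90]).round(2))
b=(S[...,0]>622)&(S[...,0]<655)&(abs(S[...,2]-120)<5); print("board",np.median(S[b][:,2]))
l=(abs(S[...,1]-195)<3)&(S[...,0]<617)&(S[...,0]>590)&(S[...,2]>95); print("lip",np.nanpercentile(S[l],[1,99],axis=0).round(1))
f=np.mean([read_contact_force() for _ in range(20)],0); print(f,read_gripper_force(),read_t())
capture("top")
for n in("blue_holder","green_holder","multimeter","screwdriver"):
    print(n,[(round(x["score"],2),w("top",x["point"]).round(0)) for x in place_of("top",n)[:1]])
```

```text
side face z range [ 86.2  87.4 158.7 178.5 179.1]
top 1118 [177.18 178.14 221.04]
board 119.81174278227905
lip [[590.5 192.1  96.3]
 [613.4 197.8 123.5]]
[-5.04214109 -0.02908147 12.40431715] 80.24646520614624 24.3417
blue_holder [(0.64, array([ 512., -303.,    4.]))]
green_holder [(0.57, array([ 511., -303.,    4.]))]
multimeter [(0.93, array([764., 112., 123.]))]
screwdriver []
```

```bash
python3 -c "
from bench import *
print(sign_off())"
```

```text
the job is handed in; nothing more can be done
None
```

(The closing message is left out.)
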